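Shorten the burner's rod rest by one hole

TASK

The telescoping rod rest in front of the bench burner is one hole too long. Press its sprung button to free the tube, push the tube in towards the burner only as far as the very next hole, and let the button spring fully up again so that the pin is locked in that hole. Handle it gently, without straining the tube against the pin or ramming the button down, and leave the other things on the bench where they are.

Things in the scene. Friction and masses are not known exactly. Their poses are not given: they have to be found in the camera images.
- button_top (a point): centre of the top face of the sprung button: a black round flat cap, 24 mm across, 14 mm proud of the grey collar on the moving tube (face about 94 mm above the bench). It goes straight down when pressed and travels with the tube. Axes: z up, y along the tube in the collapsing direction (towards the burner), x across the tube.
- shoulder (a point): thumb shoulder, a point on its face towards the button, 12 mm above the unpressed button's face: upright grey plate 40 mm wide, 6 mm thick, its top 118 mm above the bench (24 mm above the button). Its face stands 24 mm from the button's centre on the collapsing side. It is one piece with the moving tube: pushed along its y axis (as button_top's) it collapses the tube.
- tube (a joint): how far the moving tube (collar, shoulder, 33 mm square steel tube, rod fork at the far end; 0.5 kg) is pushed in, m: 0 at its starting hole, between 0.034 and 0.056 at the next (unevenly drilled: found by feel), 0.045 further at the one after. The pin has 1.5 mm of play either way. Freed, it slides with 2 to 4 N of friction plus 8 N per m/s; locked, it does not give.
- button (a joint): how far the button is pressed, m: 0 fully up, 0.010 hard stop. Spring: 4 N to start, 0.7 N more per mm. From 6 mm down (8 N) the pin is clear of its hole; 9 to 10 N holds it clear, short of the stop. Between holes the tube's wall keeps it about 6 mm down with no finger on it; at a hole it springs up by itself and locks, but held down it passes over the holes.
- rest: fixed half: base plate with the burner, post, and aluminium inner tube 25 mm square, its top 68 mm above the bench, with a row of hand-drilled 11 mm through-holes, 34 to 56 mm apart, seen between collar and post. A stirrup links the button to a pin under this tube. Origin on the bench below the tube, 20 mm past the starting hole; y towards the burner, whose post begins 150 mm from the origin.
- jar: bystander: amber glass jar with a metal cap, 64 mm across, 85 mm high, standing on the bench beside the tube; origin at the centre of its underside
- mug: bystander: white mug, 80 mm across, 90 mm high, standing on the bench; origin at the centre of its underside
- paddle: bystander: flat steel shaping paddle with a round wooden handle, 200 mm long, lying on the bench on the other side of the tube; origin between handle and blade, on the bench

How it is judged (in metres and radians):
On the way, in this order (a step that is already met when the one before it is completed fails the run):
1. the button is pressed and the freed tube has left its hole, pushed in by at least 8 mm (value of joint tube between 0.008 and 0.031 m and value of joint button above 0.004 m), for 0.05 s.
2. the pin has sprung up into the next hole (value of joint tube between 0.032 and 0.058 m and value of joint button below 0.0015 m), for 0.2 s.
At the end, for the whole second after the job is handed in: the tube rests pushed in to the next hole (34 to 56 mm in, wherever that hole was drilled) with the button sprung up (less than 1.5 mm down) (all of step 2 and velocity of joint tube between -0.005 and 0.005 m/s); the robot touches nothing.
It fails at once if the robot strains the tube or rams the button with more than 25 N (contact force between any of the fingers, the arm and tube above 25 N).
It fails at once if a bystander is moved more than 15 mm (distance of any of jar, mug, paddle from where it was at the start of the episode above 0.015 m).
It also fails if it takes over 35 s, if anything falls off the work surface, if the arm or the gripper's body presses on something with over 40 N, if the wrist force passes 120 N, or if a joint passes its speed limit or range.

ROBOT

A 6-joint arm with a two-finger parallel gripper is mounted at the origin on the work surface. World frame = base frame: x ahead of the robot, y to its left, z up, the work surface at z = 0. Lengths are in mm, angles in rad, forces in N, time in s.
With the tool pointing down it reaches from about 250 to 725 mm from the base axis. Payload 9.7 kg.
Tool frame: the origin (TCP) lies on the front face of the gripper's body, between the roots of the fingers; the fingertips stand 73 mm ahead of it and the grasp point (between the pads) lies 54 mm ahead of it; z points along the fingers, x is the direction in which the jaws open and shut, and the axes are right-handed (so a half turn about z gives the same grasp; the last joint's range is limited). The gripper opens to 85 mm and grips with 20 to 120 N. Pads are 22 mm wide; open, the fingers measure 114 mm over their backs; the gripper's body (76 mm by 85 mm) begins 54 mm behind the grasp point. The pads swing forward as they close: fully open they stand 13 mm farther back than shut.
Start: joints at [-1.277, 0.087, 0.176, 1.66, 0, 1.571], TCP at [159.273, -526.431, 303.884] pointing down, gripper open.
Joint ranges: [-3.13, 3.13], [-0.85, 1.81], [-1.15, 1.24], [-2.2, 2.28], [-1.44, 1.52], [-3.14, 3.14]. Speed limits (rad/s): [2.22, 2.22, 2.57, 3.14, 3.14, 3.14].

INTERFACE

Orientations are given as a unit quaternion [w, x, y, z].
In Python, from rig import readout, eyes, order gives the robot as it stands. The module is installed in compiled form; this text tells all that it offers.
- The arm moves only by the tool send_rows, never from a script. Its argument "motion" is a list that holds one entry, the list of rows, each a list of 4 numbers: the shift along the world's x, y, z in cm, then the turn about the world's z in degrees. In form: [[[dx, dy, dz, roll], ...]]. A call has exactly 5 rows; each row is the pose to reach, as a shift and turn from the pose measured when the call began; what a row does not reach only later rows make up. A row lasts 1/10 s, in which the tool goes at most 50 mm and 8.59 degrees, less where a joint would pass 70% of its speed; a pose out of reach is approached as far as the arm can. A call with a gripper value outside its range is refused whole. "grip" is the closure, from -1 (fully open) to 1 (shut), set as the call begins (left out, the last holds). The fingers move at their own pace and stop on an object; "force" is the grip in N (left out, the last holds). Time passes only in rows, so rows that repeat a pose let the fingers close, or fill a call up. It gives the time, the measured TCP pose, the force and the opening at its end, in the units of the state.
- readout.get_state(): the state, without advancing time (a new reading comes with each control period).
- eyes.snapshot(name): name is "scene" or "top" or "wrist"; returns a dict with "image" (384x512x3 uint8, red, green, blue), "mtx" (3x3 intrinsics, pixels), "k1" (the pictures are not rectified: a ray, as slopes to the right and down, at radius r is drawn at 1 + k1 r^2 times it, then the intrinsics apply), "R" (3x3) and "t" (3): a world point X has camera coordinates R X + t. Camera axes: x right, y down, z forward; pixel columns grow to the right and rows downward; lengths in mm; the calibration is good to about 2 mm. A picture is of the moment at which its call begins. There is no depth.
- order.close_job(): hands the job in, once; it reports no verdict.
The state is a dict: "t": time; "joint_pos": joint angles; "dq": joint speeds; "effort": joint torques, N m; "tool_pos": TCP position; "tcp_rot": TCP orientation; "wrist_force": force on the tool from outside, world axes, zero at the start; "wrist_torque": the same for the moment, N m; "finger_gap": opening from 0.0 (shut) to 1.0 (fully open).
Only numpy, scipy, OpenCV 4.12 (cv2) and the standard library are available. Lean on these libraries where they do the work, as an engineer would, in place of code of your own. Each camera call takes 0.05 s, during which the arm holds its last target. There are 200 camera calls.

## Working session

There is one attempt and no reset: what is moved stays moved. The work goes in short steps, Python scripts to look and compute and a tool call to move; the robot and the scene stay as the last step left them, time stands still between calls to the robot, and variables do not carry over. Pictures are saved under pics/ and viewed, about 8 in all and at most 12, crops included, and the job is handed in when it is done.

Besides the shell and the picture viewer there is one more tool, called after "Call:" as name(argument=value, ...), one argument or row to a line, values as JSON. send_rows: Moves the arm, as the interface text tells. Its arguments: {"type":"object","properties":{"motion":{"type":"array","items":{"type":"array","items":{"type":"array","items":{"type":"number"}}}},"grip":{"type":"number"},"force":{"type":"number"}},"required":["motion"]}

```bash
mkdir -p pics
cat > h.py <<'E'
import numpy as np, cv2
from rig import readout, eyes, order
def snap(n,f):
    s=eyes.snapshot(n); np.savez('pics/'+f+'.npz',**{k:np.array(v) for k,v in s.items()})
    cv2.imwrite('pics/'+f+'.png',s['image'][:,:,::-1]); return s
def load(f): return np.load('pics/'+f+'.npz')
def ray(s,u,v):
    K=s['mtx']; d=np.array([(u-K[0,2])/K[0,0],(v-K[1,2])/K[1,1]]); k=float(s['k1']); p=d.copy()
    for _ in range(20): p=d/(1+k*(p@p))
    R=s['R']; return -R.T@s['t'], R.T@np.array([p[0],p[1],1])
def atz(s,u,v,z):
    o,d=ray(s,u,v); return o+d*(z-o[2])/d[2]
def proj(s,X):
    c=s['R']@np.array(X,float)+s['t']; p=c[:2]/c[2]; p=p*(1+float(s['k1'])*(p@p)); K=s['mtx']
    return np.array([K[0,0]*p[0]+K[0,2],K[1,1]*p[1]+K[1,2]])
E
python3 - <<'E'
from h import *
a=snap('scene','s0');b=snap('top','t0')
cv2.imwrite('pics/both.png',cv2.resize(np.vstack([a['image'],b['image']])[:,:,::-1],None,fx=.78,fy=.78))
print(readout.get_state())
E
```

```text
{'t': 0.1, 'joint_pos': array([-1.27700519e+00,  8.74099415e-02,  1.75204188e-01,  1.65978458e+00,
        2.67119349e-05,  1.57079786e+00]), 'dq': array([ 0.00028557, -0.00176056,  0.00146408, -0.00136576,  0.00083627,
        0.00241707]), 'effort': array([-9.64844694e-04, -5.21562302e+01,  4.65653658e+01,  1.60133449e-02,
       -5.33555817e-05,  1.09775007e-05]), 'tool_pos': array([ 159.24273085, -526.32223329,  303.24651769]), 'tcp_rot': array([-3.66533476e-04,  8.02988496e-01, -5.95994227e-01, -4.71425915e-04]), 'wrist_force': array([ 0.29212207, -0.37366563, -0.15253826]), 'wrist_torque': array([ 0.04405134, -0.04624248, -0.02221829]), 'finger_gap': 1.0022118444292674}
```

View pics/both.png

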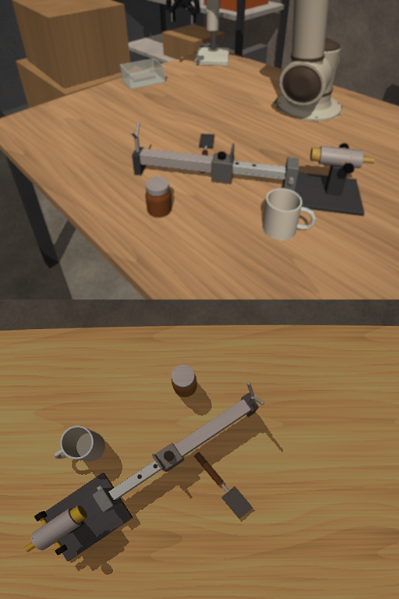

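The scene shows the collar mid-rod. In the top view the button is near (217,200) full resolution, the burner is lower left, and the jar, mug and paddle stand around the tube. I'll enlarge this area.

Run:
```python
from h import *
a=load('s0');b=load('t0')
# top crop x 120-330,y120-270 at x3.6 ; scene crop
c=cv2.resize(b['image'][150:260,120:340][:,:,::-1],None,fx=3.6,fy=3.6,interpolation=cv2.INTER_CUBIC)
d=cv2.resize(a['image'][170:250,240:400][:,:,::-1],None,fx=2.5,fy=2.5,interpolation=cv2.INTER_CUBIC)
d=cv2.copyMakeBorder(d,0,0,0,c.shape[1]-d.shape[1],cv2.BORDER_CONSTANT)
o=np.vstack([c,d]);print(o.shape);cv2.imwrite('pics/crop1.png',o)
for n,s in(('s',a),('t',b)): print(n,-s['R'].T@s['t'],s['mtx'][0,0],s['k1'])
```

```text
(596, 792, 3)
s [1188.69847889  597.41996533  636.92890661] 468.96243028159273 -0.04385096946971781
t [526.68408484  -7.0417572  800.61001176] 394.48976920752517 -0.05142624133727943
```

View pics/crop1.png

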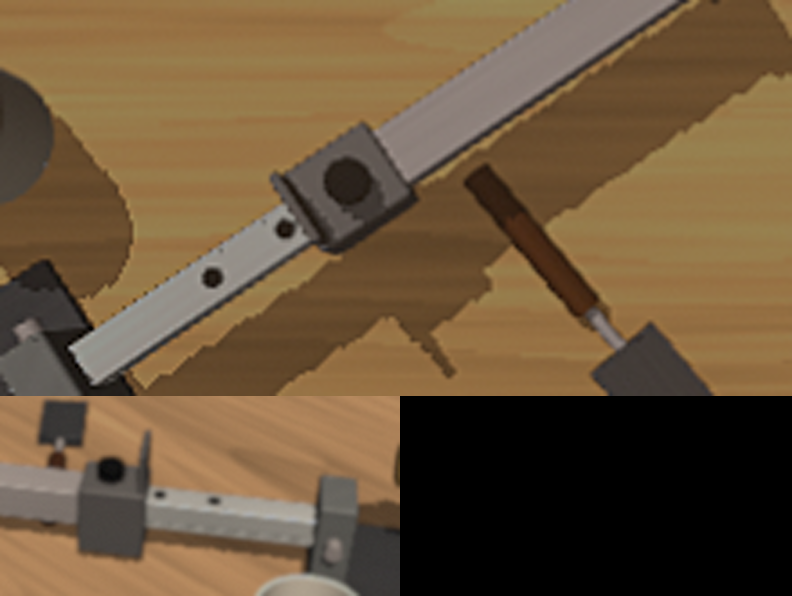

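The button cap centre is at crop (348,181). The holes are at (286,229) and (212,277), the inner-tube end is near (85,362), and the shoulder plate is left of the button. The scene view shows the cap at crop (111,470).

Run:
```python
from h import *
a=load('s0');b=load('t0')
T=lambda u,v,z:atz(b,120+u/3.6,150+v/3.6,z)
B=T(348,181,94);h1=T(286,229,68);h2=T(212,277,68)
print('button',B,'scene',atz(a,240+111/2.5,170+(465-396)/2.5,94))
print('h1,h2',h1,h2, 'scene', atz(a,240+160/2.5,170+99/2.5,68),atz(a,240+214/2.5,170+104.5/2.5,68))
ax=(h2-h1)[:2];
# axis from tube edges at z~68 inner: edges
e0=(T(278,206,68)+T(318,240,68))/2;e1=(T(70,348,68)+T(98,385,68))/2
print('edge mid',e0,e1, np.degrees(np.arctan2(*(e1-e0)[1::-1])),np.degrees(np.arctan2(ax[1],ax[0])))
fork=atz(b,250/.78,(405-300)/.78,70);d=B-fork;print('fork',fork,np.degrees(np.arctan2(d[1],d[0])))
y=ax/np.linalg.norm(ax);print('h dist from button',(h1-B)[:2]@y,(h2-B)[:2]@y, 'lat',np.cross(y,(h1-B)[:2]))
sh=T((273+318)/2,(177+245)/2,118);print('sh',(sh-B)[:2]@y, np.hypot(*B[:2]))
for n,p in(('jar',(183,373,85)),('mug',(80,440,90)),('padend',(195,455,15))): print(n,atz(b,p[0]/.78,(p[1]-300)/.78,p[2]))
```

```text
button [581.97655448  75.78796652  94.        ] scene [584.86674554  76.45627621  94.        ]
h1,h2 [559.35547061 110.92454587  68.        ] [534.81281205 149.16616752  68.        ] scene [559.99197703 109.88064462  68.        ] [534.4663178  146.38109928  68.        ]
edge mid [562.42988388 104.72856193  68.        ] [489.12289048 215.22151685  68.        ] 123.56244404594376 122.69148356718087
fork [ 706.63907639 -117.24082268   70.        ] 122.8553230441435
h dist from button 41.78862351669698 87.22829467933556 lat 0.059900541541260566
sh 27.71973615022921 586.8905569433415
jar [783.08240337  43.98306481  85.        ]
mug [622.20836314 287.15419742  90.        ]
padend [590.76567309  18.30650248  15.        ]<stdin>:12: DeprecationWarning: Arrays of 2-dimensional vectors are deprecated. Use arrays of 3-dimensional vectors instead. (deprecated in NumPy 2.0)
```

Call:
send_rows(
  motion=[
    [[2.3,3.3,0,2],[4.6,6.6,0,4],[6.9,9.9,0,6],[9.2,13.2,0,8],[11.5,16.5,0,8]],
  ],
  grip=1,
  force=30,
)

```text
t: 0.6
tool_pos: [274.7, -359.9, 302.9]
tcp_rot: [-0.0, 0.843, -0.538, -0.001]
wrist_force: [1.2, 0.1, -0.0]
finger_gap: 0.145
```

Call:
send_rows(
  motion=[
    [[2.4,3.4,0,1],[4.8,6.8,0,2],[7.2,10.2,0,4],[9.6,13.6,0,6],[12.0,17.0,0,8]],
  ],
)

```text
t: 1.1
tool_pos: [395.3, -188.3, 302.8]
tcp_rot: [-0.0, 0.879, -0.477, -0.001]
wrist_force: [1.0, -1.1, 0.1]
finger_gap: -0.001
```

Call:
send_rows(
  motion=[
    [[2.4,3.4,0,0],[4.8,6.8,0,0],[7.2,10.2,0,0],[9.6,13.6,0,0],[11.0,15.5,0,0]],
  ],
)

```text
t: 1.6
tool_pos: [506.4, -30.8, 302.2]
tcp_rot: [-0.0, 0.879, -0.477, -0.001]
wrist_force: [0.9, -0.1, -0.0]
finger_gap: 0.001
```

Call:
send_rows(
  motion=[
    [[2.0,3.0,-1.5,0],[4.0,6.0,-3.2,0],[6.0,9.0,-5.0,0],[7.0,10.7,-7.0,0],[7.4,11.2,-7.7,0]],
  ],
)

```text
t: 2.1
tool_pos: [580.3, 82.8, 222.1]
tcp_rot: [0.001, 0.88, -0.476, -0.003]
wrist_force: [0.2, -0.5, 0.6]
finger_gap: 0.002
```

Run:
```python
from h import *
a=snap('scene','s1');b=snap('top','t1');w=snap('wrist','w1')
st=readout.get_state();print(st['tool_pos'],st['wrist_force'])
c=cv2.resize(b['image'][150:260,130:300][:,:,::-1],None,fx=2.3,fy=2.3,interpolation=cv2.INTER_CUBIC)
d=cv2.resize(a['image'][140:250,220:390][:,:,::-1],None,fx=2.3,fy=2.3,interpolation=cv2.INTER_CUBIC)
w=cv2.resize(w['image'][:,:,::-1],(391*1,293))
o=np.vstack([np.hstack([c,d]),cv2.copyMakeBorder(w,0,0,0,391,cv2.BORDER_CONSTANT)]);print(o.shape);cv2.imwrite('pics/v1.png',o)
```

```text
[580.04578324  80.85120163 225.02959306] [-1.24043864  0.53804185 -0.14842408]
(546, 782, 3)
```

View pics/v1.png

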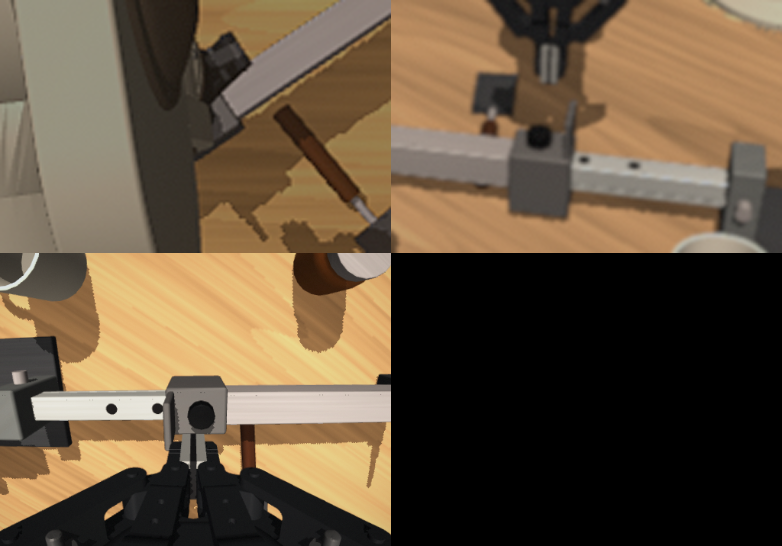

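The wrist view shows the button at about (201,414) in the montage, the holes at (111,408) and (157,408), the shoulder just left of the button, and the shut fingers lined up over the button. The scene view puts the fingertips at about (549,82).

Run:
```python
from h import *
a=load('s1');w=load('w1')
W=lambda u,v,z:atz(w,u/.7637,(v-253)/.7637,z)
B=W(201,412,94);print('button',B,'h',W(157,408,68),W(111,408,68))
f=proj(a,[580,80.9,152]);print('scene tip pred z152',f,'montage',(f-[220,140])*2.3+[391,0])
f=proj(a,[580,80.9,140]);print('z140',(f-[220,140])*2.3+[391,0])
c=cv2.resize(w['image'][150:350,180:340][:,:,::-1],None,fx=2.9,fy=2.9,interpolation=cv2.INTER_CUBIC)
x=cv2.resize(a['image'][135:215,255:310][:,:,::-1],None,fx=6,fy=6,interpolation=cv2.INTER_CUBIC)
c=c[:480,:464]
o=np.hstack([c,x[:c.shape[0]]]);print(o.shape);cv2.imwrite('pics/v2.png',o)
```

```text
button [585.73584841  78.45749045  94.        ] h [559.16907896 110.31796634  68.        ] [534.72527201 147.55763868  68.        ]
scene tip pred z152 [288.70517825 173.3709081 ] montage [549.02190997  76.75308862]
z140 [548.48278386  88.55855161]
(480, 794, 3)
```

View pics/v2.png

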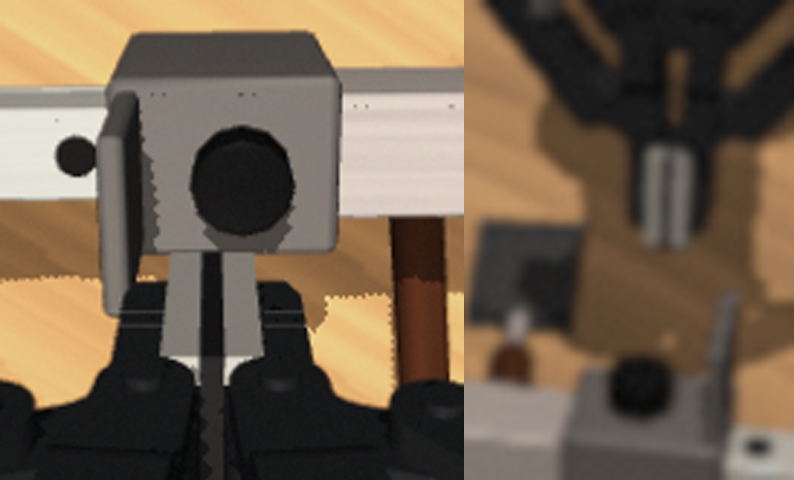

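The pads sit over the button, with a 15 mm wide silver tip and black finger backs beside it; the tip height matches 73 mm below the TCP. The shoulder is about 4 mm ahead of the fingers, and the next hole is about 41.5 mm ahead. I'll descend.

Call:
send_rows(
  motion=[
    [[0.1,-0.1,-1.5,0],[0.1,-0.1,-3.0,0],[0.1,-0.1,-4.3,0],[0.1,-0.1,-5.1,0],[0.1,-0.1,-5.3,0]],
  ],
)

```text
t: 2.75
tool_pos: [580.5, 79.5, 170.5]
tcp_rot: [0.001, 0.879, -0.477, -0.002]
wrist_force: [-0.2, 0.3, 1.4]
finger_gap: 0.002
```

Call:
send_rows(
  motion=[
    [[0,0,-0.1,0],[0,0,-0.2,0],[0,0,-0.3,0],[0,0,-0.4,0],[0,0,-0.5,0]],
  ],
)

```text
t: 3.25
tool_pos: [580.7, 79.6, 166.1]
tcp_rot: [0.0, 0.879, -0.477, -0.002]
wrist_force: [-0.0, -0.1, 4.8]
finger_gap: 0.001
```

```bash
python3 -c "
from h import *
s=readout.get_state();print(s['tool_pos'],s['wrist_force'])"
```

```text
[580.68502602  79.60377059 166.09727829] [-0.04922911 -0.05001781  4.76678579]
```

Call:
send_rows(
  motion=[
    [[0,0,-0.2,0],[0,0,-0.35,0],[0,0,-0.5,0],[0,0,-0.6,0],[0,0,-0.65,0]],
  ],
)

```text
t: 3.75
tool_pos: [580.7, 79.6, 160.4]
tcp_rot: [0.0, 0.879, -0.477, -0.002]
wrist_force: [-2.5, -0.2, 8.4]
finger_gap: 0.002
```

Call:
send_rows(
  motion=[
    [[0,0,-0.1,0],[0,0,-0.15,0],[0,0,-0.17,0],[0,0,-0.17,0],[0,0,-0.17,0]],
  ],
)

```text
t: 4.25
tool_pos: [580.7, 79.6, 159.6]
tcp_rot: [-0.0, 0.879, -0.477, -0.001]
wrist_force: [-4.6, -0.1, 9.0]
finger_gap: -0.0
```

Call:
send_rows(
  motion=[
    [[-0.05,0.08,-0.1,0],[-0.11,0.17,-0.1,0],[-0.16,0.25,-0.1,0],[-0.22,0.34,-0.1,0],[-0.27,0.42,-0.1,0]],
  ],
)

```text
t: 4.75
tool_pos: [578.3, 83.3, 159.7]
tcp_rot: [0.0, 0.879, -0.477, -0.0]
wrist_force: [-2.0, -3.9, 9.0]
finger_gap: -0.001
```

Call:
send_rows(
  motion=[
    [[-0.05,0.08,-0.1,0],[-0.11,0.17,-0.1,0],[-0.16,0.25,-0.1,0],[-0.24,0.38,-0.1,0],[-0.33,0.5,-0.1,0]],
  ],
)

```text
t: 5.25
tool_pos: [575.2, 87.8, 159.8]
tcp_rot: [0.0, 0.879, -0.477, 0.001]
wrist_force: [-1.7, -3.6, 9.0]
finger_gap: 0.0
```

Run:
```python
from h import *
w=snap('wrist','w2')
s=readout.get_state();print(s['tool_pos'],s['wrist_force'])
cv2.imwrite('pics/v3.png',cv2.resize(w['image'][100:300,60:400][:,:,::-1],None,fx=2,fy=2,interpolation=cv2.INTER_CUBIC))
for z in(68,):
  for d in (0,41.5): print(proj(w,[584-.545*d,77+.839*d,z]))
```

```text
[575.07285646  88.01991962 159.77331495] [-1.84864212 -2.69141644  8.31147384]
[279.59358202 234.2611085 ]
[202.13559682 234.19054832]
```

View pics/v3.png

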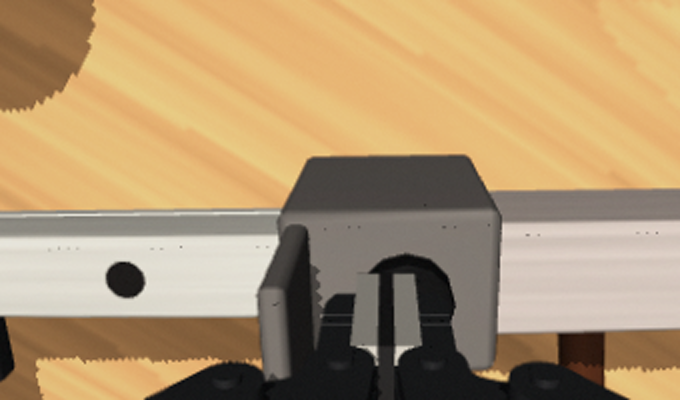

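The button is held down at about (411,295) in the crop and the pads are on it. The first hole is now under the collar and the second is at (122,278), so the tube has moved.

Run:
```python
from h import *
w=load('w2'); B=np.array([584,77.])
y=np.array([-.545,.839])
for u,v,z,n in((411,297,87,'button'),(122,278,68,'h2'),(300,225,118,'shtop-far'),(266,290,118,'shtop-near'),):
    X=atz(w,60+u/2,100+v/2,z); print(n,X,(X[:2]-B)@y)
```

```text
button [580.08080315  84.34494773  87.        ] 8.29837342630316
h2 [534.38364098 147.64525406  68.        ] 86.31228382058958
shtop-far [592.66428221 118.24786624 118.        ] 29.884925971216056
shtop-near [578.15587699 117.00329807 118.        ] 36.74781412369137
```

Call:
send_rows(
  motion=[
    [[-0.11,0.17,-0.1,0],[-0.22,0.34,-0.1,0],[-0.33,0.5,-0.1,0],[-0.44,0.67,-0.1,0],[-0.55,0.84,-0.1,0]],
  ],
)

```text
t: 5.8
tool_pos: [569.8, 95.9, 159.8]
tcp_rot: [0.0, 0.879, -0.477, 0.001]
wrist_force: [-1.8, -4.7, 7.6]
finger_gap: 0.001
```

Call:
send_rows(
  motion=[
    [[0,0,0.3,0],[0,0,0.8,0],[0,0,1.3,0],[0,0,1.7,0],[0,0,1.8,0]],
  ],
)

```text
t: 6.3
tool_pos: [570.0, 95.9, 178.4]
tcp_rot: [-0.0, 0.879, -0.477, 0.002]
wrist_force: [-1.0, -0.0, -0.7]
finger_gap: -0.001
```

Run:
```python
from h import *
w=snap('wrist','w3')
s=readout.get_state();print(s['tool_pos'],s['wrist_force'])
cv2.imwrite('pics/v4.png',cv2.resize(w['image'][100:300,60:400][:,:,::-1],None,fx=2,fy=2,interpolation=cv2.INTER_CUBIC))
```

```text
[569.95563568  95.92594133 178.22223998] [-0.25965375 -0.72649885  0.17482871]
```

View pics/v4.png

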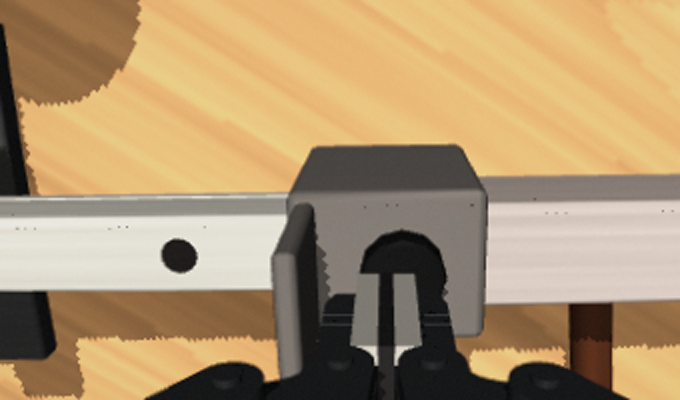

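Call:
send_rows(
  motion=[
    [[-0.16,0.25,0,0],[-0.33,0.5,0,0],[-0.49,0.76,0,0],[-0.65,1.01,0,0],[-0.82,1.26,0,0]],
  ],
)

```text
t: 6.85
tool_pos: [561.9, 108.0, 178.0]
tcp_rot: [0.001, 0.879, -0.478, 0.003]
wrist_force: [3.7, -6.0, -1.7]
finger_gap: -0.003
```

Run:
```python
from h import *
w=snap('wrist','w4')
s=readout.get_state();print(s['tool_pos'],s['wrist_force'])
cv2.imwrite('pics/v5.png',cv2.resize(w['image'][100:300,60:400][:,:,::-1],None,fx=2,fy=2,interpolation=cv2.INTER_CUBIC))
B=np.array([584,77.]);y=np.array([-.545,.839])
w3=load('w3')
X=atz(w3,60+403/2,100+272/2,88);print('prev button',X,(X[:2]-B)@y)
```

```text
[561.71039351 108.31316414 178.07046577] [ 2.7851976  -3.76084898 -0.61208927]
prev button [573.33613296  93.00547641  88.        ] 19.24040224399214
```

View pics/v5.png

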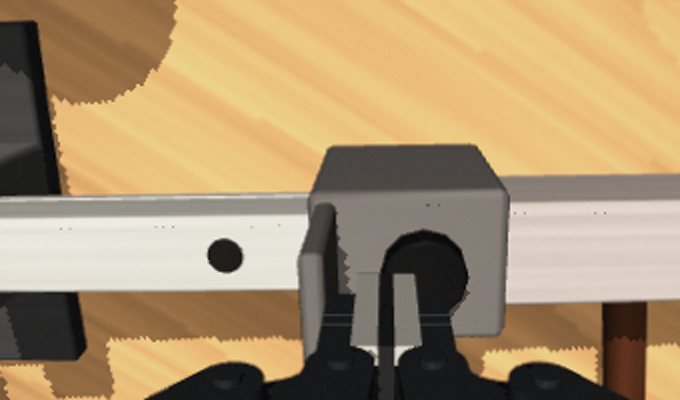

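The finger is in contact with the shoulder and the force is about 4.7 N. The button is at (425,272), so the tube is about 28.5 mm in, with roughly 12.5 mm to go.

Call:
send_rows(
  motion=[
    [[-0.08,0.12,0,0],[-0.16,0.25,0,0],[-0.25,0.38,0,0],[-0.33,0.5,0,0],[-0.42,0.65,0,0]],
  ],
)

```text
t: 7.4
tool_pos: [557.9, 114.1, 178.0]
tcp_rot: [0.001, 0.878, -0.478, 0.003]
wrist_force: [2.8, -7.3, 0.4]
finger_gap: -0.003
```

Call:
send_rows(
  motion=[
    [[-0.02,0.03,0,0],[-0.04,0.06,0,0],[-0.06,0.09,0,0],[-0.08,0.12,0,0],[-0.1,0.15,0,0]],
  ],
)

```text
t: 7.9
tool_pos: [557.2, 115.1, 178.1]
tcp_rot: [0.002, 0.878, -0.478, 0.004]
wrist_force: [3.6, -6.9, -0.9]
finger_gap: -0.002
```

Call:
send_rows(
  motion=[
    [[-0.02,0.03,0,0],[-0.04,0.06,0,0],[-0.06,0.09,0,0],[-0.08,0.12,0,0],[-0.1,0.15,0,0]],
  ],
)

```text
t: 8.4
tool_pos: [556.4, 116.2, 178.1]
tcp_rot: [0.002, 0.878, -0.478, 0.005]
wrist_force: [3.9, -5.7, -0.1]
finger_gap: 0.0
```

Run:
```python
from h import *
w=snap('wrist','w5')
s=readout.get_state();print(s['tool_pos'],s['wrist_force'])
cv2.imwrite('pics/v6.png',cv2.resize(w['image'][100:300,60:400][:,:,::-1],None,fx=2,fy=2,interpolation=cv2.INTER_CUBIC))
```

```text
[556.43421646 116.17007722 178.07542097] [ 3.30523669 -5.38234389 -0.40190417]
```

View pics/v6.png

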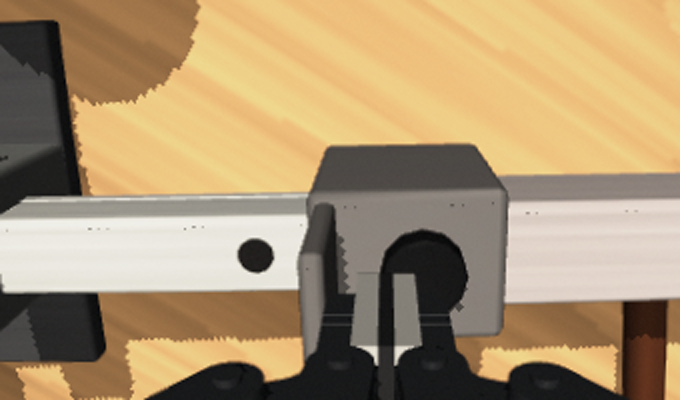

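The button still looks down. It is at (425,272), unchanged relative to the tool, and the second hole is at (256,255). I'll keep going in small steps.

Call:
send_rows(
  motion=[
    [[-0.02,0.03,0,0],[-0.04,0.06,0,0],[-0.06,0.09,0,0],[-0.08,0.12,0,0],[-0.09,0.14,0,0]],
  ],
)

```text
t: 8.95
tool_pos: [555.9, 117.1, 178.1]
tcp_rot: [0.003, 0.878, -0.478, 0.006]
wrist_force: [2.3, -5.3, 0.6]
finger_gap: 0.001
```

```bash
cat > d.py <<'E'
from h import *
import sys
w=snap('wrist',sys.argv[1]); p=load(sys.argv[2])
s=readout.get_state();print(s['tool_pos'],s['wrist_force'])
r=(slice(205,260),slice(250,300)); g=lambda s:cv2.cvtColor(s['image'],cv2.COLOR_RGB2GRAY)[r].astype(int)
print('button-area change',np.abs(g(w)-g(p)).mean(),'dark px',(g(w)<45).sum(),(g(p)<45).sum())
E
python3 d.py w6 w5
```

```text
[555.7777715  117.17614385 178.13736594] [ 2.74589945 -4.28937032  0.11551355]
button-area change 2.068 dark px 1328 1336
```

Call:
send_rows(
  motion=[
    [[-0.02,0.03,0,0],[-0.04,0.06,0,0],[-0.06,0.09,0,0],[-0.08,0.12,0,0],[-0.09,0.14,0,0]],
  ],
)

```text
t: 9.5
tool_pos: [554.9, 118.5, 178.1]
tcp_rot: [0.003, 0.878, -0.479, 0.006]
wrist_force: [1.3, -2.0, -0.5]
finger_gap: -0.001
```

```bash
python3 d.py w7 w5
```

```text
[554.75162749 118.68181307 178.02825138] [ 0.67704391 -1.92776311 -0.13487636]
button-area change 6.129818181818182 dark px 1344 1336
```

Run:
```python
from h import *
o=[cv2.resize(load(n)['image'][190:270,200:330][:,:,::-1],None,fx=3,fy=3,interpolation=cv2.INTER_CUBIC) for n in('w6','w7')]
cv2.imwrite('pics/v7.png',np.hstack(o))
```

```text
(no output)
```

View pics/v7.png

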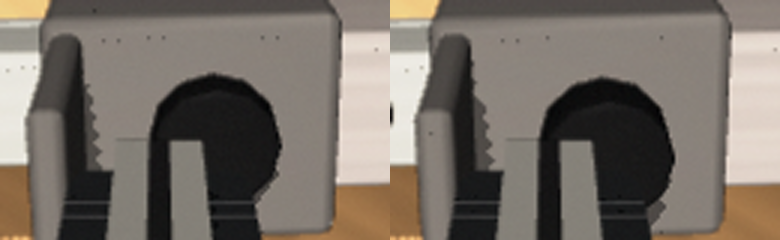

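The right-hand crop shows the cap standing prouder, with a thicker side band, and the push force dropped. It looks like the pin sprung up. I'll back off the shoulder, lift and check.

Call:
send_rows(
  motion=[
    [[0.05,-0.08,0,0],[0.11,-0.17,0,0],[0.16,-0.25,0,0],[0.22,-0.34,0,0],[0.27,-0.42,0,0]],
  ],
)

```text
t: 10.05
tool_pos: [557.5, 114.5, 178.0]
tcp_rot: [0.002, 0.878, -0.478, 0.005]
wrist_force: [0.7, -0.7, -0.3]
finger_gap: 0.002
```

Call:
send_rows(
  motion=[
    [[0,0,0.8,0],[0,0,1.8,0],[0,0,2.8,0],[0,0,3.8,0],[0,0,4.6,0]],
  ],
)

```text
t: 10.55
tool_pos: [557.7, 114.5, 225.5]
tcp_rot: [0.002, 0.878, -0.478, 0.006]
wrist_force: [-0.5, 0.2, -0.4]
finger_gap: -0.001
```

Run:
```python
from h import *
w=snap('wrist','w8');a=snap('scene','s2')
s=readout.get_state();print(s['tool_pos'],s['wrist_force'])
x=cv2.resize(w['image'][100:300,120:370][:,:,::-1],None,fx=2,fy=2,interpolation=cv2.INTER_CUBIC)
z=[cv2.resize(load(n)['image'][175:240,260:335][:,:,::-1],(300,260)[:2] and (230,200),interpolation=cv2.INTER_CUBIC) for n in('s0','s2')]
cv2.imwrite('pics/v8.png',np.hstack([x,np.vstack(z)]))
```

```text
[557.92172063 114.60503593 225.69184371] [-0.97061037  0.00501067  0.14010438]
```

View pics/v8.png

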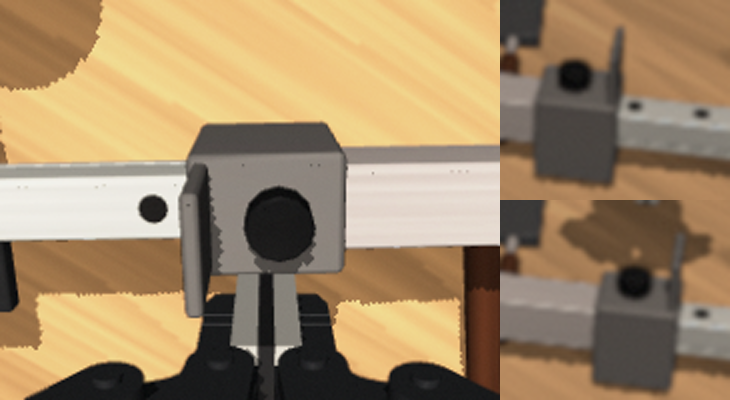

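The button stands as proud as in the starting picture, at wrist crop (279,222). One hole is left visible, at (153,208), and the fingers are clear. I'll do a final number check and hand in.

Run:
```python
from h import *
w=load('w8');B=np.array([584,77.]);y=np.array([-.545,.839])
for z in(94,88):
    X=atz(w,120+279/2,100+222/2,z);print(z,X,'tube',(X[:2]-B)@y)
H=atz(w,120+153/2,100+208/2,68);print('hole ahead of button',(H-atz(w,120+279/2,100+222/2,94))[:2]@y)
a,b=load('s0')['image'],load('s2')['image']
print('mug/jar diff',[np.abs(a[r].astype(int)-b[r]).mean().round(2) for r in((slice(225,310),slice(335,405)),(slice(225,280),slice(183,222)))])
print(readout.get_state()['wrist_force'],order.close_job())
```

```text
94 [561.55671837 110.7357999   94.        ] tube 40.535924606996
88 [559.94523781 109.45432105  88.        ] tube 40.33902075832881
hole ahead of button 45.42645972544632
mug/jar diff [np.float64(4.84), np.float64(4.62)]
the job is handed in; nothing more can be done
[-0.97061037  0.00501067  0.14010438] None
```

The tube is pushed in to the very next hole, the button is back up, and I've handed the job in; no verdict came back.

I pressed the button about 7 mm with the shut fingertips, using about 9 N. I slid the tube in roughly 18 mm, then let the button go. From there I pushed gently on the shoulder until the pin sprang up, then backed off and lifted clear. The readings after each move never showed more than about 10 N.

**Last checks:**
- **Tube position:** it measures about 40.5 mm in, and the following hole lies 45.4 mm ahead of the button, against the 45 mm stated.
- **Button:** it stands as proud in the camera view as it did at the start. I did not push on the tube afterwards to test the lock.
- **Robot:** it is clear of everything, with the wrist force at noise level.
- **Bystanders:** I had no contact with them that I know of. The before/after picture check on the jar and mug was inconclusive: it gave a mean difference of about 5 grey levels, and I had no reference for image noise or shadow. The paddle was not checked separately.

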